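End the gel run: voltage to zero, lid off

ROBOT

A 7-joint arm with a two-finger parallel gripper is mounted at the origin on the work surface. World frame = base frame: x ahead of the robot, y to its left, z up, the work surface at z = 0. Lengths are in m, angles in rad, forces in N, time in s.
With the tool pointing down it reaches from about 0.425 to 0.925 m from the base axis. Payload 6.8 kg.
Tool frame: the origin (TCP) lies on the front face of the gripper's body, between the roots of the fingers; the fingertips stand 73 mm ahead of it and the grasp point (between the pads) lies 54 mm ahead of it; z points along the fingers, y is the direction in which the jaws open and shut (so a half turn about z gives the same grasp; the last joint's range is limited). The gripper opens to 85 mm and grips with 20 to 120 N. Pads are 22 mm wide; open, the fingers measure 114 mm over their backs; the gripper's body (76 mm by 85 mm) begins 54 mm behind the grasp point. The pads swing forward as they close: fully open they stand 13 mm farther back than shut.
Start: joints at [1.015, 0.477, 0.022, 1.555, -0.011, 1.109, -0.083], TCP at [0.292, -0.608, 0.304] pointing down, gripper open.
Joint ranges: [-2.96, 2.96], [-0.34, 2.1], [-1.41, 1.46], [0.24, 2.44], [-1.37, 4.51], [0.17, 1.92], [-2.96, 2.96]. Speed limits (rad/s): [2.39, 2.39, 3.14, 3.14, 3.14, 3.14, 3.14].

INTERFACE

Orientations are given as a rotation vector (axis times angle).
In Python, from bench import * gives the robot as it stands.
- The arm moves only by the tool jog_arm, never from a script. Its argument "plan" is a list of rows, each a list of 2 entries, a list of its own where there are three numbers: the shift along the world's x, y, z in cm, then the turn about the world's z in rad. In form: [[[tx, ty, tz], twist], ...]. A call has 1 to 12 rows; each row shifts and turns the commanded pose from where the row before left it; what a row does not reach is not made up. A row lasts 1/10 s, in which the tool goes at most 50 mm and 8.59 degrees, less where a joint would pass 70% of its speed; a pose out of reach is approached as far as the arm can. A call is refused whole if a number of a shift passes 5 or a number of a turn 0.15, either way. A call with a gripper value outside its range is refused whole. "hand" is the finger opening in cm, from 0 to 8.54, set as the call begins (left out, the last holds). The fingers move at their own pace and stop on an object; "grip_force" is the grip in N (left out, the last holds). Time passes only in rows, so rows that do not move let the fingers close. It gives the time, the measured TCP pose, the force and the opening at its end, in the units of the state.
- get_obs(): the state, without advancing time (a new reading comes with each control period).
- grab_frame(name): name is "side" or "top"; returns the picture (384x512x3 uint8, red, green, blue); there is no depth.
- get_calibration(name): a dict with "intrinsics" (3x3 intrinsics, pixels), "xyz" and "orientation" of the camera in the world. Camera axes: x right, y down, z forward; pixel columns grow to the right and rows downward; lengths in m; the calibration is good to about 2 mm. A picture is of the moment at which its call begins. get_calibration takes no time and is no camera call.
- hand_in(): hands the job in, once; it reports no verdict.
The state is a dict: "clock": time; "joints": joint angles; "qvel": joint speeds; "tau": joint torques, N m; "tcp_pos": TCP position; "orientation": TCP orientation; "contact_force": force on the tool from outside, world axes, zero at the start; "moment": the same for the moment, N m; "grip_width": finger opening in m.
Only numpy, scipy, OpenCV 4.12 (cv2) and the standard library are available. Lean on these libraries where they do the work, as an engineer would, in place of code of your own. Each camera call takes 0.05 s, during which the arm holds its last target. There are 200 camera calls.

TASK

The gel run is over. Turn the big bar-shaped voltage knob on the power supply fully anticlockwise to its end stop, leaving the small round knob beside it as it is. Only then take the clear lid off the gel tank by its grip and set it down, not drop it, flat inside the shallow grey tray, grip upwards, and disturb nothing else on the bench.

Things in the scene. Friction and masses are not known exactly. Their poses are not given: they have to be found in the camera images.
- volt (a joint): Angle of the voltage knob: 0 at its anticlockwise end stop (voltage zero), growing clockwise as seen from above, up to 5.2 at the other stop. It starts between 3.2 and 4.2, too far for one turn of a wrist, so it is turned in several grasps. It turns stiffly (0.06 N m) about a vertical axis and stays where it is left.
- volt_grip (a point): Grip point of the voltage knob, on its axis, 107 mm above the table: a black upright bar 49 mm long, 14 mm thick, on a 52 mm disc, white line on the -x half of its top. Bar top 7 mm above, disc top 23 mm below this point. It stands on the flat top of the power supply, a grey box 190 x 200 mm, 70 mm high, dark panel. The frame turns with the knob: x along the bar, z up.
- amp_mark (a point): Rim of the small round current knob (24 mm diameter, 18 mm high, black), the other knob on the power supply, its axis 110 mm from the voltage knob's; the point is at the end of its white line, at its top. To be left alone.
- tank_top (a point): Centre of the rim of the gel tank, a cream box 150 x 102 mm and 70 mm high, open at the top, fixed to the bench; a low ledge 50 mm high at its +x end carries two brass pins rising to 66 mm above the table. x along the long side, z up.
- lid_grip (a point): Grip point of the tank's loose clear lid (0.10 to 0.20 kg): plate 156 (x) x 108 x 5 mm lying on the tank's rim, its rib reaching 6 mm down into the tank with play. On it stands a grey fin 70 mm long (x), 14 mm thick (y), 36 mm high. The point is in the fin, 10 mm below its top, 26 mm above the plate's upper side. z up. Lifting straight up 10 mm frees it.
- tray: Shallow grey plastic tray, 208 mm (x) by 166 mm (y), 14 mm high, walls and floor 4 mm, fixed to the bench. Origin at the centre of its underside, at table height; x along its long side. The lid lies in it on its rib, the lid's long side along the tray's, its grip point then 41 mm above the table.
- beaker: Small glass beaker, 44 mm across, 55 mm high, near the tank; origin at its foot. Bystander.
- tipbox: Grey tip box with clear lid, 85 x 115 x 54 mm, behind the tray; origin at its foot. Bystander.
- reagent: Amber bottle, 60 mm across, 130 mm high, at the back; origin at its foot. Bystander.
- pipette: White and grey hand pipette about 260 mm long, 31 mm high, lying flat beyond the tray; origin near its middle at table height, x along it. Bystander.
- marker: White marker pen with a black cap, 119 mm long, 14 mm thick, lying beside the tank; origin near its middle at table height, x along it. Bystander.
Not all that is in view belongs to the job. What is shaped like the part that bears tank_top but blue or orange is not meant.

How it is judged:
On the way:
1. the voltage knob is at its anticlockwise stop (within 0.09 rad) while the lid is still on the tank (value of joint volt below 0.09 rad and horizontal distance between lid_grip and tank_top below 0.015 m and z of lid_grip in the frame of tank_top below 0.037 m), for 0.2 s.
At the end, for the whole second after the job is handed in: The voltage knob is within 0.09 rad of its anticlockwise stop; the lid lies at rest, let go, grip up and flat (within 0.1 rad) on the tray's floor, its grip within 35 mm of the tray's centre along each side (value of joint volt below 0.09 rad and x of lid_grip in the frame of tray between -0.035 and 0.035 m and y of lid_grip in the frame of tray between -0.035 and 0.035 m and z of lid_grip in the frame of tray between 0.036 and 0.046 m and angle between lid_grip's own z axis and vertical below 0.1 rad and linear speed of lid below 0.02 m/s); the robot touches nothing.
It fails at once if the lid is lifted off the tank before the voltage is at zero (z of lid_grip in the frame of tank_top above 0.045 m and value of joint volt above 0.15 rad).
It fails at once if the small round knob is turned (by more than about 0.5 rad) (distance of amp_mark from where it was at the start of the episode above 0.0055 m).
It fails at once if the lid is dropped: away from the tank and more than about 20 mm above its place in the tray without being held (z of lid_grip in the frame of tray above 0.062 m and horizontal distance between lid_grip and tank_top above 0.05 m and contact force between the fingers and lid below 0.05 N).
It fails at once if a bystander (beaker, tip box, amber bottle, pipette or marker) is shifted by more than 30 mm or tipped over (distance of any of beaker, tipbox, reagent, pipette, marker from where it was at the start of the episode above 0.03 m or angle between any of beaker, tipbox, reagent, pipette, marker's own z axis and vertical above 0.5 rad).
It also fails if it takes over 72 s, if anything falls off the work surface, if the arm or the gripper's body presses on something with over 40 N, if the wrist force passes 120 N, or if a joint passes its speed limit or range.

## Working session

There is one attempt and no reset: what is moved stays moved. The work goes in short steps, Python scripts to look and compute and a tool call to move; the robot and the scene stay as the last step left them, time stands still between calls to the robot, and variables do not carry over. Pictures are saved under pics/ and viewed, about 8 in all and at most 12, crops included, and the job is handed in when it is done.

Besides the shell and the picture viewer there is one more tool, called after "Request:" as name([rows], argument=value, ...), one row to a line, values as JSON. jog_arm: Moves the arm, as the interface text tells. Its arguments: {"type":"object","properties":{"plan":{"type":"array","items":{"type":"array"}},"hand":{"type":"number"},"grip_force":{"type":"number"}},"required":["plan"]}

```bash
mkdir -p pics; cat > h.py <<'E'
from bench import *
import numpy as np, cv2
from scipy.spatial.transform import Rotation as R
def cal(n):
    c=get_calibration(n); K=np.array(c["intrinsics"]); o=np.array(c["orientation"])
    Rm=o if o.shape==(3,3) else R.from_rotvec(o).as_matrix()
    return K,np.array(c["xyz"]),Rm
def px2w(n,u,v,z):
    K,p,Rm=cal(n); d=Rm@np.linalg.solve(K,[u,v,1.]); return p+d*(z-p[2])/d[2]
def w2px(n,P):
    K,p,Rm=cal(n); q=K@(Rm.T@(np.array(P)-p)); return q[:2]/q[2]
def snap(n,f,crop=None,s=1):
    im=grab_frame(n)[:,:,::-1]
    cv2.imwrite("pics/full_"+f,im)
    if crop: u0,v0,u1,v1=crop; im=im[v0:v1,u0:u1]
    cv2.imwrite("pics/"+f,cv2.resize(im,None,fx=s,fy=s,interpolation=cv2.INTER_CUBIC))
E
python3 - <<'E'
from h import *
for n in("top","side"): print(get_calibration(n)); snap(n,n+"0.png",s=1.5)
print(get_obs())
E
```

```text
{'intrinsics': array([[361.33296916,   0.        , 252.18645282],
       [  0.        , 361.33296916, 194.03105256],
       [  0.        ,   0.        ,   1.        ]]), 'xyz': array([0.28888892, 0.07127764, 1.27867412]), 'orientation': array([-2.11066201,  2.11878228, -0.21028392])}
{'intrinsics': array([[355.99574788,   0.        , 257.40646956],
       [  0.        , 355.99574788, 186.9503771 ],
       [  0.        ,   0.        ,   1.        ]]), 'xyz': array([0.49742557, 0.86825219, 0.74487929]), 'orientation': array([-0.07729235,  2.8264183 , -1.34943472])}
{'clock': 0.1, 'joints': array([ 1.01492104,  0.47770703,  0.0223119 ,  1.55636418, -0.01152729,
        1.10931815, -0.08308315]), 'qvel': array([-3.13751499e-04, -9.96611212e-04, -9.25817299e-04, -1.15007713e-03,
        5.53919597e-04,  4.65652097e-04,  9.55774730e-05]), 'tau': array([ 5.37100175e-03, -5.97758746e+01,  1.61434550e+00, -2.81950629e+01,
        1.29489176e-02,  4.98755457e-03, -4.49666902e-05]), 'tcp_pos': array([ 0.29208265, -0.60805927,  0.30302432]), 'orientation': array([-3.06159809e+00, -6.97224899e-01,  7.08300507e-04]), 'contact_force': array([ 4.72467191e-01, -2.33904666e-04,  3.41255123e-01]), 'moment': array([0.03954663, 0.00800989, 0.03854644]), 'grip_width': 0.08519942142728633}
```

View pics/top0.png

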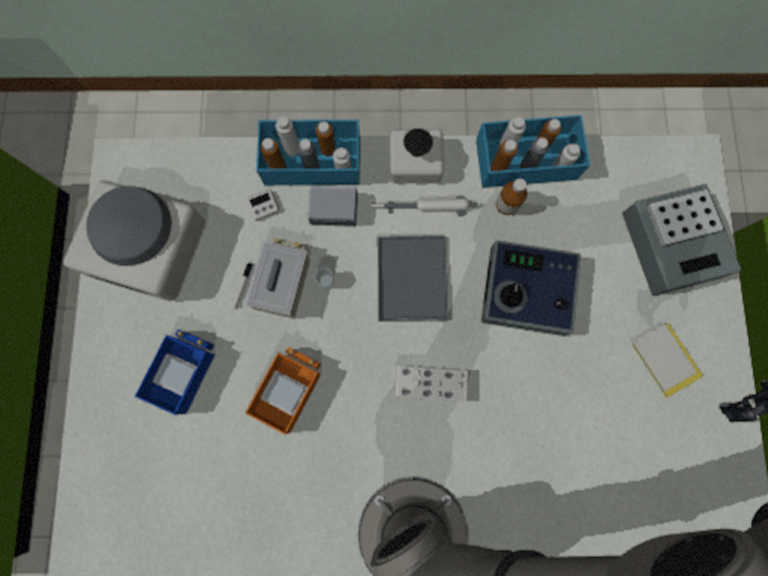

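View pics/side0.png

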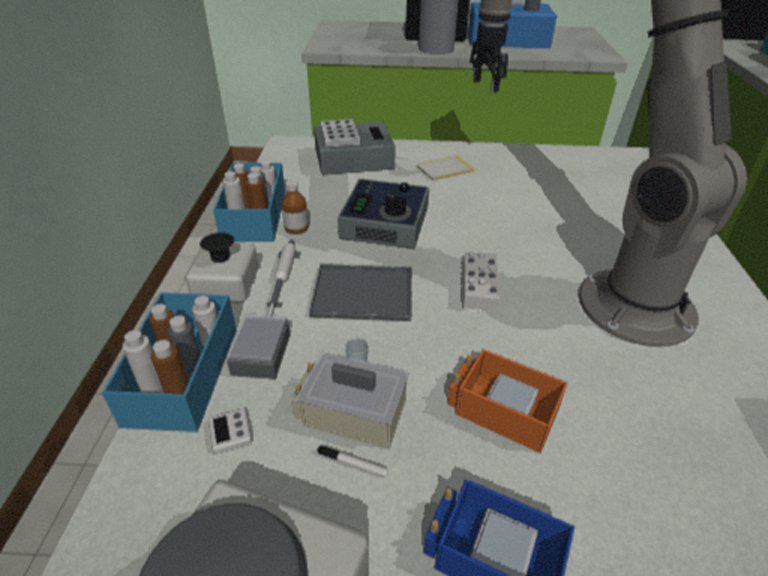

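The top view shows the knob at about (512,297)/1.5, the amp knob at (560,303)/1.5, the tray centre at (413,278)/1.5 and the lid fin at (274,276)/1.5. The side view agrees. Next I'll take enlarged crops.

```bash
python3 - <<'E'
from h import *
t=cv2.imread("pics/full_top0.png"); s=cv2.imread("pics/full_side0.png")
f=lambda im,u,v,w,h,k:cv2.resize(im[v:v+h,u:u+w],(w*k,h*k),interpolation=cv2.INTER_CUBIC)
a=f(t,320,160,70,65,5); b=f(t,155,150,70,65,5); c=f(s,222,115,70,65,5); d=f(s,190,230,87,65,5)
d=d[:,:350] if 0 else f(s,200,230,70,65,5)
cv2.imwrite("pics/crops.png",cv2.convertScaleAbs(np.vstack([np.hstack([a,b]),np.hstack([c,d])])[:650],alpha=1.5))
im=cv2.imread("pics/crops.png"); cv2.imwrite("pics/crops.png",cv2.resize(im,None,fx=.92,fy=.92))
for n,u,v,z in[("top",341.5,197.5,.114),("top",373.5,202,.088),("top",275,185,.01),("top",183,184,.111),("top",252,158,.014),("top",298,157,.014),("top",252.5,213,.014),("top",298.5,212,.014)]: print(px2w(n,u,v,z).round(4))
E
```

```text
[ 0.513  -0.2192  0.114 ]
[ 0.5022 -0.3318  0.088 ]
[ 0.5798 -0.0083  0.01  ]
[0.5613 0.3032 0.111 ]
[0.6802 0.0742 0.014 ]
[ 0.6833 -0.0936  0.014 ]
[0.4777 0.0731 0.014 ]
[ 0.4807 -0.0895  0.014 ]
```

View pics/crops.png

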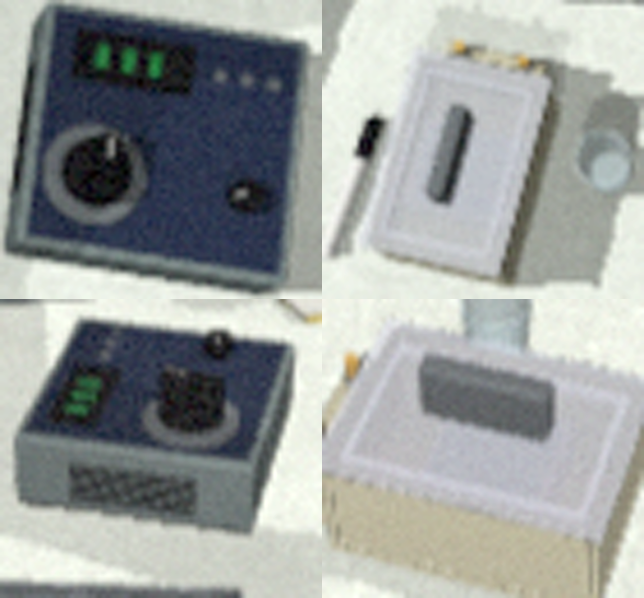

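```bash
python3 - <<'E'
from h import *
T=lambda x,y,ox,oy:(ox+x/4.6-.4,oy+y/4.6-.4)
def tp(n,x,y,z,ox,oy): print(n,px2w(n,*T(x,y,ox,oy),z).round(4))
print("dial");tp("top",96,172,.072,320,160); tp("side",191,418-299,.072,222,115)
print("line ends");tp("top",113,158,.114,320,160);tp("top",108,136,.114,320,160)
print("side bar top ends");tp("side",163,368-299,.114,222,115);tp("side",222,380-299,.114,222,115)
print("fin top ends (top)");tp("top",458,107,.111,155-70,150);tp("top",442,200,.111,155-70,150)
# side: fin top edge corners
print("fin side");
for x,y in[(420,358),(432,354),(541,384),(553,381)]: tp("side",x-322,y-299,.111,200,230)
print("plate corners z.075")
for x,y in[(415,50),(553,72),(500,277),(370,245)]: tp("top",x-322,y,.075,155,150)
for n in("side",):
  for u,v in[(318/1.5,266/1.5),(411/1.5,268/1.5),(411/1.5,318/1.5),(312/1.5,314/1.5)]: print(px2w(n,u,v,.014).round(4))
print(R.from_rotvec(get_obs()["orientation"]).as_matrix().round(3))
E
```

```text
dial
top [ 0.5228 -0.2263  0.072 ]
side [ 0.5208 -0.2289  0.072 ]
line ends
top [ 0.5248 -0.2286  0.114 ]
top [ 0.5409 -0.2259  0.114 ]
side bar top ends
side [ 0.5433 -0.2314  0.114 ]
side [ 0.4979 -0.2166  0.114 ]
fin top ends (top)
top [0.5995 0.3006 0.111 ]
top [0.5306 0.3098 0.111 ]
fin side
side [0.6029 0.2996 0.111 ]
side [0.5971 0.2965 0.111 ]
side [0.5395 0.3134 0.111 ]
side [0.5335 0.311  0.111 ]
plate corners z.075
top [0.6536 0.3416 0.075 ]
top [0.6359 0.2372 0.075 ]
top [0.4803 0.2725 0.075 ]
top [0.5045 0.3689 0.075 ]
[ 0.6863 -0.0761  0.014 ]
[ 0.4776 -0.0825  0.014 ]
[0.4756 0.0817 0.014 ]
[0.6749 0.0824 0.014 ]
[[ 0.901  0.433 -0.001]
 [ 0.433 -0.901  0.001]
 [-0.    -0.002 -1.   ]]
```

The knob axis is at about (0.522, -0.228), and both cameras agree to 3 mm. Its distance to the amp knob comes out at 106 mm against 110 mm given, which is close enough. The bar lies roughly along world x. I'll move above it.

Request:
jog_arm([
  [[1.9, 3.2, -0.4], -0.04],
  [[1.9, 3.2, -0.4], -0.04],
  [[1.9, 3.2, -0.4], -0.04],
  [[1.9, 3.2, -0.4], -0.04],
  [[1.9, 3.2, -0.4], -0.04],
  [[1.9, 3.2, -0.4], -0.04],
  [[1.9, 3.2, -0.4], -0.04],
  [[1.9, 3.2, -0.4], -0.04],
  [[1.9, 3.2, -0.4], -0.04],
  [[1.9, 3.2, -0.4], -0.04],
  [[1.9, 3.2, -0.4], -0.03],
  [[2.1, 2.9, -0.4], -0.02],
], hand=8.5)

```text
clock: 1.3
tcp_pos: [0.5225, -0.2257, 0.2555]
orientation: [-3.141, 0.005, 0.001]
contact_force: [0.8, -0.6, 0.2]
grip_width: 0.0848
```

Request:
jog_arm([
  [[0, 0, 0], 0],
  [[0, 0, 0], 0],
  [[0, 0, 0], 0],
])

```text
clock: 1.6
tcp_pos: [0.5215, -0.2286, 0.2557]
orientation: [3.141, -0.006, -0.001]
contact_force: [0.1, -1.0, 0.0]
grip_width: 0.085
```

```bash
python3 - <<'E'
from h import *
o=get_obs(); print(o["joints"].round(3),o["tcp_pos"].round(4)); print(R.from_rotvec(o["orientation"]).as_matrix().round(3))
snap("side","side1.png",(205,90,305,170),8); snap("top","x.png")
for P in([.522,-.2275,.114],): print((w2px("side",P)-[205,90])*8)
E
```

```text
[ 0.341  0.357 -0.047  1.858  0.021  0.927 -1.29 ] [ 0.5215 -0.2286  0.2557]
[[ 1.    -0.004 -0.001]
 [-0.004 -1.    -0.001]
 [-0.001  0.001 -1.   ]]
[464.37451979 323.01666221]
```

View pics/side1.png

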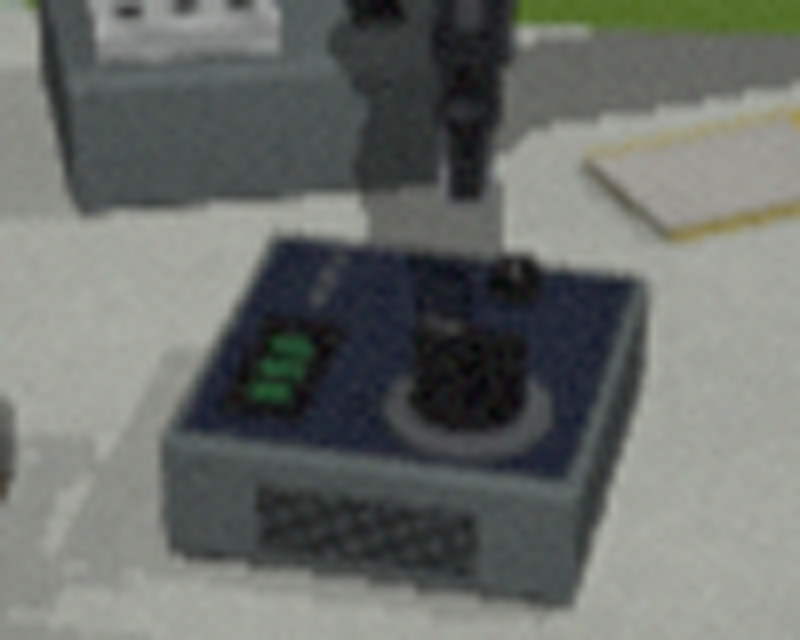

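The bar centre, at about (468,325) in the crop, matches the prediction of (464,323), and the bar runs nearly along x. Now I'll descend, then grip.

Request:
jog_arm([
  [[0, 0.1, -2], 0],
  [[0, 0, -2], 0],
  [[0, 0, -2], 0],
  [[0, 0, -1.5], 0],
  [[0, 0, -1], 0],
  [[0, 0, -0.8], 0],
  [[0, 0, 0], 0],
])

```text
clock: 2.4
tcp_pos: [0.5217, -0.2268, 0.1622]
orientation: [-3.141, 0.005, 0.002]
contact_force: [-0.1, 0.1, -0.3]
grip_width: 0.0847
```

Request:
jog_arm([
  [[0, 0, 0], 0],
  [[0, 0, 0], 0],
  [[0, 0, 0], 0],
  [[0, 0, 0], 0],
  [[0, 0, 0], 0],
  [[0, 0, 0], 0],
  [[0, 0, 0], 0],
], hand=0.5, grip_force=50)

```text
clock: 3.1
tcp_pos: [0.5223, -0.2252, 0.1633]
orientation: [-3.14, 0.002, 0.0]
contact_force: [-1.9, 4.2, 6.1]
grip_width: 0.013
```

Request:
jog_arm([
  [[0, 0.1, 0], 0.06],
  [[0, 0, 0], 0.12],
  [[0, 0, 0], 0.14],
  [[0, 0, 0], 0.14],
  [[0, 0, 0], 0.14],
  [[0, 0, 0], 0.14],
  [[0, 0, 0], 0.14],
  [[0, 0, 0], 0.14],
  [[0, 0, 0], 0.14],
  [[0, 0, 0], 0.14],
  [[0, 0, 0], 0.14],
  [[0, 0, 0], 0.14],
])

```text
clock: 4.3
tcp_pos: [0.5202, -0.2228, 0.1632]
orientation: [-2.202, -2.232, 0.003]
contact_force: [-11.9, 9.9, 14.6]
grip_width: 0.0128
```

```bash
python3 - <<'E'
from h import *
o=get_obs(); print(o["joints"].round(3),o["tcp_pos"].round(4),o["moment"],o["contact_force"],o["grip_width"]); print(R.from_rotvec(o["orientation"]).as_matrix().round(3))
E
```

```text
[ 0.635  0.513 -0.437  1.909  0.295  0.789  0.05 ] [ 0.5202 -0.2228  0.1632] [ 2.05521683  2.28438169 -0.13633567] [-11.8537472    9.89109745  14.63136659] 0.012776404205597579
[[-0.014  1.    -0.006]
 [ 1.     0.014  0.003]
 [ 0.003 -0.006 -1.   ]]
```

The off-axis forces show the knob's axis is nearer (0.520, -0.225). I'll release, recentre and regrip.

Request:
jog_arm([
  [[0, 0, 0], 0],
  [[0, 0, 0], 0],
  [[0, 0, 0], 0],
  [[0, 0, 0], 0],
  [[0, 0, 0], 0],
], hand=7)

```text
clock: 4.8
tcp_pos: [0.5224, -0.2257, 0.1629]
orientation: [2.214, 2.228, -0.0]
contact_force: [0.2, 0.4, 0.1]
grip_width: 0.0702
```

Request:
jog_arm([
  [[-0.2, 0.05, 0], 0],
  [[0, 0, 0], 0],
])

```text
clock: 5.0
tcp_pos: [0.52, -0.2249, 0.1628]
orientation: [-2.214, -2.229, 0.0]
contact_force: [-0.2, -0.0, 0.5]
grip_width: 0.0698
```

Request:
jog_arm([
  [[0, 0, 0], 0],
  [[0, 0, 0], 0],
  [[0, 0, 0], 0],
  [[0, 0, 0], 0],
  [[0, 0, 0], 0],
  [[0, 0, 0], 0],
], hand=0.5)

```text
clock: 5.6
tcp_pos: [0.5199, -0.225, 0.1631]
orientation: [-2.214, -2.228, 0.001]
contact_force: [-3.6, 0.3, 5.6]
grip_width: 0.0131
```

Request:
jog_arm([
  [[0, 0, 0], 0.06],
  [[0, 0, 0], 0.12],
  [[0, 0, 0], 0.13],
  [[0, 0, 0], 0.13],
  [[0, 0, 0], 0.13],
  [[0, 0, 0], 0.13],
  [[0, 0, 0], 0.13],
  [[0, 0, 0], 0.13],
  [[0, 0, 0], 0.13],
  [[0, 0, 0], 0.13],
  [[0, 0, 0], 0.13],
  [[0, 0, 0], 0.1],
])

```text
clock: 6.8
tcp_pos: [0.52, -0.2251, 0.1632]
orientation: [-0.175, -3.136, -0.001]
contact_force: [-3.4, 0.8, 7.1]
grip_width: 0.0131
```

```bash
cat > st.py <<'E'
from h import *
o=get_obs(); M=R.from_rotvec(o["orientation"]).as_matrix()
print(o["clock"],o["joints"].round(3),o["tcp_pos"].round(4),"M",o["moment"].round(3),"F",o["contact_force"].round(1),"w",round(o["grip_width"],4),"yaw",np.arctan2(M[1,0],M[0,0]).round(3))
E
python3 st.py
```

```text
6.8 [ 0.885  0.599 -0.774  1.895  0.541  0.871  1.296] [ 0.52   -0.2251  0.1632] M [ 0.341  0.907 -1.549] F [-3.4  0.8  7.1] w 0.0131 yaw 3.03
```

Request:
jog_arm([
  [[0, 0, 0], 0],
  [[0, 0, 0], 0],
  [[0, 0, 0], 0],
])

```text
clock: 7.1
tcp_pos: [0.5199, -0.2251, 0.1631]
orientation: [-0.186, -3.135, -0.002]
contact_force: [-3.3, 2.1, 6.0]
grip_width: 0.0128
```

```bash
python3 st.py
```

```text
7.1 [ 0.885  0.598 -0.773  1.895  0.539  0.87   1.29 ] [ 0.5199 -0.2251  0.1631] M [ 0.373  0.727 -1.363] F [-3.3  2.1  6. ] w 0.0128 yaw 3.023
```

Request:
jog_arm([
  [[0, 0, 0], 0.08],
  [[0, 0, 0], 0.0],
  [[0, 0, 0], 0],
])

```text
clock: 7.4
tcp_pos: [0.521, -0.2252, 0.1634]
orientation: [0.059, 3.139, 0.0]
contact_force: [1.6, -0.1, 4.8]
grip_width: 0.0132
```

```bash
python3 st.py
```

```text
7.4 [ 0.897  0.605 -0.791  1.893  0.554  0.875  1.359] [ 0.521  -0.2252  0.1634] M [ 0.042 -0.253 -1.399] F [ 1.6 -0.1  4.8] w 0.0132 yaw 3.104
```

The steady moment of about -1.4 N m, against -0.14 N m mid-turn, suggests the end stop with the pads slipping. I'll release, retreat and look.

Request:
jog_arm([
  [[0, 0, 0], 0],
  [[0, 0, 0], 0],
  [[0, 0, 0], 0],
  [[0, 0, 2], 0],
  [[0, 0, 3], 0],
  [[0, 0, 4], 0],
  [[0, 4, 3], 0],
  [[0, 5, 0], 0],
  [[0, 5, 0], 0],
  [[0, 4, 0], 0],
], hand=8.5)

```text
clock: 8.4
tcp_pos: [0.5198, -0.042, 0.2834]
orientation: [0.05, 3.14, -0.0]
contact_force: [0.4, -0.5, -0.4]
grip_width: 0.085
```

```bash
python3 st.py; python3 - <<'E'
from h import *
snap("top","a.png"); snap("side","b.png")
t=cv2.imread("pics/full_a.png"); s=cv2.imread("pics/full_b.png")
f=lambda im,u,v,w,h,k:cv2.resize(im[v:v+h,u:u+w],(w*k,h*k),interpolation=cv2.INTER_CUBIC)
cv2.imwrite("pics/k2.png",cv2.convertScaleAbs(np.hstack([f(t,322,170,40,50,10),f(s,240,115,40,50,10)]),alpha=1.7))
for dx in(-.0245,0,.0245): print((w2px("top",[.520+dx,-.225,.114])-[322,170])*10,(w2px("side",[.520+dx,-.225,.114])-[240,115])*10+[400,0])
E
```

```text
8.4 [ 0.733  0.397 -0.954  1.895  0.375  1.04   1.16 ] [ 0.5198 -0.042   0.2834] M [-0.039 -0.016 -0.018] F [ 0.4 -0.5 -0.4] w 0.085 yaw 3.11
[215.53289886 327.42566057] [705.85930008 160.11265796]
[211.50775328 253.96908214] [635.91781326 157.57720288]
[207.51560144 181.11462033] [566.05604362 155.04463764]
```

View pics/k2.png

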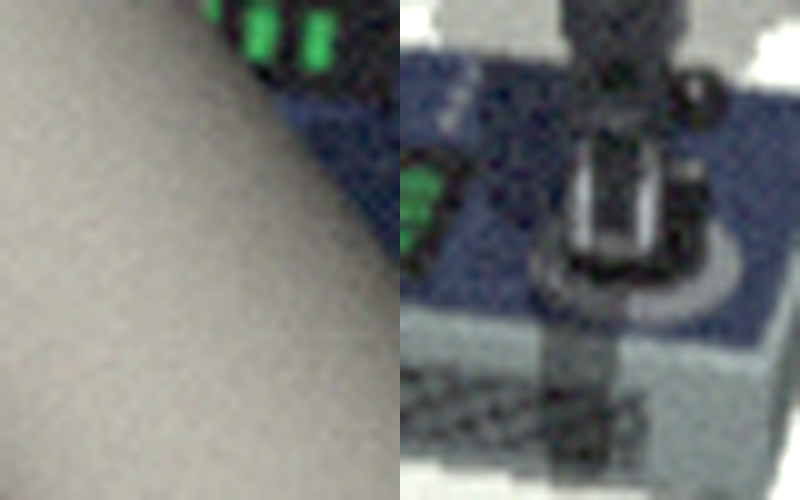

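The side view shows the white line at the -x end of the bar, at (685,165), so it has turned about half a turn. The arm hides the knob from above. I'll move over the tank and check the knob again from there.

Request:
jog_arm([
  [[0.5, 3.5, 0], -0.02],
  [[0.5, 3.5, 0], -0.02],
  [[0.5, 3.5, 0], -0.02],
  [[0.5, 3.5, 0], -0.02],
  [[0.5, 3.5, 0], -0.02],
  [[0.5, 3.5, 0], -0.02],
  [[0.5, 3.5, 0], -0.02],
  [[0.5, 3.5, 0], -0.02],
  [[0.4, 3.5, -1], -0.01],
  [[0.4, 3.3, -2], 0],
  [[0, 0, -2], 0],
  [[0, 0, 0], 0],
])

```text
clock: 9.7
tcp_pos: [0.567, 0.3025, 0.2296]
orientation: [-0.316, -3.121, 0.006]
contact_force: [0.1, -1.0, 0.1]
grip_width: 0.0851
```

```bash
python3 st.py; python3 - <<'E'
from h import *
snap("top","c.png"); snap("side","d.png")
t=cv2.imread("pics/full_c.png"); s=cv2.imread("pics/full_d.png"); t0=cv2.imread("pics/full_top0.png")
f=lambda im,u,v,w,h,k:cv2.resize(im[v:v+h,u:u+w],(w*k,h*k),interpolation=cv2.INTER_CUBIC)
a=cv2.convertScaleAbs(np.vstack([f(t0,325,177,36,32,8),f(t,325,177,36,32,8)]),alpha=2)
b=f(s,200,205,64,72,8)
cv2.imwrite("pics/k3.png",np.hstack([a,cv2.resize(b,(455,512))]))
for dx in(-.0245,0,.0245): print((w2px("top",[.520+dx,-.225,.114])-[325,177])*8)
E
```

```text
9.7 [-0.009  0.644 -0.838  1.659  0.528  1.086  0.365] [0.567  0.3025 0.2296] M [-0.068  0.008 -0.002] F [ 0.1 -1.   0.1] w 0.0851 yaw 2.94
[148.42631908 205.94052846]
[145.20620262 147.17526571]
[142.01248115  88.89169626]
```

View pics/k3.png

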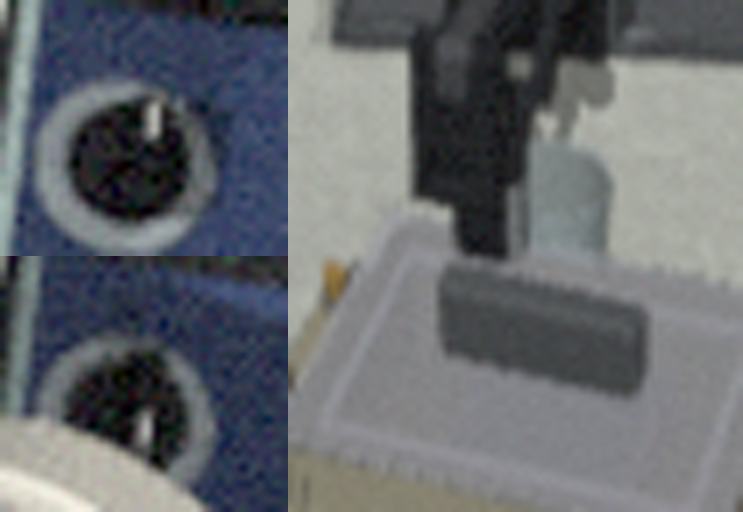

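Top view: the line went from pointing up-right, (150,100)-(152,140), to pointing down, (145,405)-(147,440). That is about 3.3-3.4 rad, consistent with a start of at least 3.2 and the stop I felt. Side view: the fin sits below the fingers. I'll descend on it.

Request:
jog_arm([
  [[0.1, 0.2, -2], 0],
  [[0, 0, -2], 0],
  [[0, 0, -1.5], 0],
  [[0, 0, -1], 0],
  [[0, 0, -0.9], 0],
  [[0, 0, 0], 0],
  [[0, 0, 0], 0],
])

```text
clock: 10.5
tcp_pos: [0.5694, 0.3053, 0.1593]
orientation: [0.32, 3.125, 0.001]
contact_force: [-0.0, 0.2, -0.6]
grip_width: 0.0849
```

Request:
jog_arm([
  [[0, 0, 0], 0],
  [[0, 0, 0], 0],
  [[0, 0, 0], 0],
  [[0, 0, 0], 0],
  [[0, 0, 0], 0],
  [[0, 0, 0], 0],
  [[0, 0, 0], 0],
], hand=0.5, grip_force=40)

```text
clock: 11.2
tcp_pos: [0.5695, 0.3052, 0.1593]
orientation: [0.32, 3.125, 0.001]
contact_force: [0.3, 0.3, 1.6]
grip_width: 0.0132
```

```bash
python3 st.py
```

```text
11.2 [-0.045  0.723 -0.788  1.702  0.602  0.975  0.308] [0.5695 0.3052 0.1593] M [ 0.06   0.021 -0.057] F [0.3 0.3 1.6] w 0.0132 yaw 2.938
```

Request:
jog_arm([
  [[0, 0, 0.5], 0],
  [[0, 0, 0.8], 0],
  [[0, 0, 1], 0],
  [[0, 0, 1], 0],
  [[0, 0, 1], 0],
  [[0, 0, 1], 0],
  [[0, 0, 1], 0],
  [[0, 0, 0.7], 0],
  [[0, 0, 0], 0],
  [[0, 0, 0], 0],
])

```text
clock: 12.2
tcp_pos: [0.5692, 0.3049, 0.2288]
orientation: [-0.32, -3.125, 0.0]
contact_force: [0.6, -0.6, -2.4]
grip_width: 0.0134
```

```bash
python3 st.py
```

```text
12.2 [-0.012  0.647 -0.837  1.656  0.532  1.082  0.361] [0.5692 0.3049 0.2288] M [ 0.009 -0.05   0.007] F [ 0.6 -0.6 -2.4] w 0.0134 yaw 2.938
```

The lid is held: the sensor reads about -2 N of weight. I'll carry it to the tray centre, using (0.579, -0.005).

Request:
jog_arm([
  [[0.1, -1.5, 0], 0.02],
  [[0.1, -2.5, 0], 0.02],
  [[0.1, -3, 0], 0.02],
  [[0.1, -3, 0], 0.02],
  [[0.1, -3, 0], 0.02],
  [[0.1, -3, 0], 0.02],
  [[0.1, -3, 0], 0.02],
  [[0.1, -3, 0], 0.02],
  [[0.1, -3, 0], 0.02],
  [[0.1, -3, 0], 0.01],
  [[0, -2, 0], 0],
  [[0, -1, 0], 0],
])

```text
clock: 13.4
tcp_pos: [0.579, -0.0077, 0.2281]
orientation: [-0.027, -3.14, 0.001]
contact_force: [0.9, 0.3, -2.2]
grip_width: 0.0132
```

Request:
jog_arm([
  [[0, 0, -2], 0],
  [[0, 0, -2], 0],
  [[0, 0, -2], 0],
  [[0, 0, -1], 0],
  [[0, 0, 0], 0],
  [[0, 0, 0], 0],
])

```text
clock: 14.0
tcp_pos: [0.5796, -0.0043, 0.1594]
orientation: [0.021, 3.141, 0.001]
contact_force: [-0.4, -1.0, -1.7]
grip_width: 0.0134
```

```bash
python3 st.py; python3 - <<'E'
from h import *
snap("side","e.png",(180,140,300,235),6.5)
snap("top","f.png")
for P in([.579,-.005,.14],): print(w2px("top",P))
E
```

```text
14.0 [ 0.521  0.647 -0.838  1.864  0.606  0.906  0.95 ] [ 0.5796 -0.0043  0.1594] M [-0.01   0.007  0.021] F [-0.4 -1.  -1.7] w 0.0134 yaw 3.129
[276.35128397 176.28867953]
```

View pics/e.png

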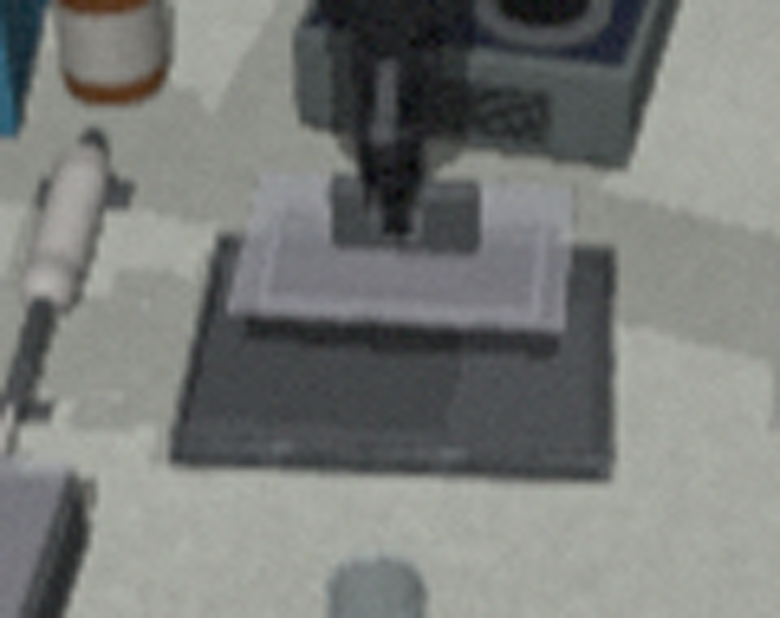

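The lid is held level above the tray. The tray rim corners are at about (222,238), (612,250), (608,468) and (175,458) in the crop. I'll check the centre from these.

```bash
python3 - <<'E'
from h import *
q=[px2w("side",180+u/6.5-.4,140+v/6.5-.4,.014) for u,v in[(222,238),(612,250),(608,468),(175,458)]]
print(np.round(q,4),np.mean(q,0))
q=[px2w("side",180+u/6.5-.4,140+v/6.5-.4,.076) for u,v in[(255,178),(575,188),(566,328),(230,316)]]
print(np.round(q,4),np.mean(q,0))
E
```

```text
[[ 0.6813 -0.0827  0.014 ]
 [ 0.4784 -0.0858  0.014 ]
 [ 0.4782  0.0801  0.014 ]
 [ 0.6788  0.0859  0.014 ]] [ 0.57918568 -0.00059087  0.014     ]
[[ 0.6565 -0.0515  0.076 ]
 [ 0.4988 -0.0537  0.076 ]
 [ 0.5002  0.0548  0.076 ]
 [ 0.6536  0.0561  0.076 ]] [0.57728641 0.00143398 0.076     ]
```

The lid's centre is within 2 mm of the tray's. I'll lower it.

Request:
jog_arm([
  [[0, 0, -1], 0],
  [[0, 0, -1.2], 0],
  [[0, 0, -1.2], 0],
  [[0, 0, -1], 0],
  [[0, 0, -0.7], 0],
  [[0, 0, -0.3], 0],
  [[0, 0, -0.2], 0],
  [[0, 0, -0.2], 0],
  [[0, 0, -0.1], 0],
  [[0, 0, 0], 0],
])

```text
clock: 15.1
tcp_pos: [0.5794, -0.005, 0.1]
orientation: [0.022, 3.141, -0.0]
contact_force: [0.4, -0.2, -2.0]
grip_width: 0.0133
```

Request:
jog_arm([
  [[0, 0, -0.1], 0],
  [[0, 0, 0], 0],
])

```text
clock: 15.3
tcp_pos: [0.5795, -0.005, 0.0992]
orientation: [0.022, 3.141, -0.0]
contact_force: [0.3, -0.1, 0.6]
grip_width: 0.0131
```

Contact: the load has gone. I'll release, rise and look.

Request:
jog_arm([
  [[0, 0, -0.05], 0],
  [[0, 0, 0], 0],
  [[0, 0, 0], 0],
])

```text
clock: 15.6
tcp_pos: [0.5795, -0.0049, 0.0992]
orientation: [0.022, 3.141, -0.001]
contact_force: [-2.2, -0.7, 6.6]
grip_width: 0.0134
```

Request:
jog_arm([
  [[0, 0, 0], 0],
  [[0, 0, 0], 0],
  [[0, 0, 0], 0],
  [[0, 0, 0], 0],
  [[0, 0, 1], 0],
  [[0, 0, 2], 0],
  [[0, 0, 3], 0],
  [[0, 0, 4], 0],
  [[0, 0, 4], 0],
  [[0, 0, 4], 0],
  [[0, 0, 0], 0],
  [[0, 0, 0], 0],
], hand=8.5)

```text
clock: 16.8
tcp_pos: [0.5795, -0.0049, 0.2798]
orientation: [0.022, 3.139, -0.001]
contact_force: [-0.0, 0.2, 0.0]
grip_width: 0.0847
```

Request:
jog_arm([
  [[0, 4, 0], 0],
  [[0, 4, 0], 0],
  [[0, 4, 0], 0],
  [[0, 4, 0], 0],
  [[0, 4, 0], 0],
  [[0, 4, 0], 0],
  [[0, 4, 0], 0],
  [[0, 4, 0], 0],
  [[0, 0, 0], 0],
  [[0, 0, 0], 0],
])

```text
clock: 17.8
tcp_pos: [0.5781, 0.3158, 0.2768]
orientation: [-0.017, -3.139, 0.002]
contact_force: [-0.1, 0.4, -0.9]
grip_width: 0.0851
```

```bash
python3 st.py; python3 - <<'E'
from h import *
snap("top","g.png"); snap("side","i.png")
t=cv2.imread("pics/full_g.png"); s=cv2.imread("pics/full_i.png")
f=lambda im,u,v,w,h,k:cv2.resize(im[v:v+h,u:u+w],(w*k,h*k),interpolation=cv2.INTER_CUBIC)
cv2.imwrite("pics/end.png",cv2.convertScaleAbs(np.hstack([f(t,240,120,150,110,3),f(s,195,115,110,110,3)]),alpha=1.5))
E
```

```text
17.8 [ 0.01   0.639 -0.905  1.577  0.528  1.191  0.558] [0.5781 0.3158 0.2768] M [-0.057 -0.056 -0.078] F [-0.1  0.4 -0.9] w 0.0851 yaw 3.131
```

View pics/end.png

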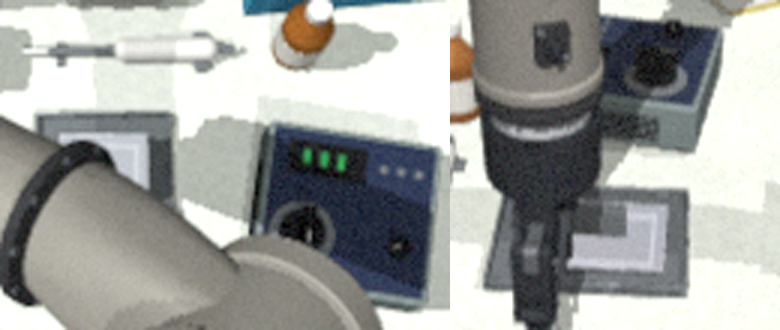

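The lid lies flat inside the tray, the knob's line still points to -x, and the robot is clear of everything. Handing in.

```bash
python3 -c "
from bench import *
print(hand_in())"
```

```text
the job is handed in; nothing more can be done
None
```

I turned the voltage knob anticlockwise to its stop in two grasps. Then I lifted the lid by its fin, set it down in the tray and handed the job in at about 18 s on the robot clock.

**Knob:** The moment rose from about 0.14 to about 1.4 N m and held there while the pads slipped, which I took as the stop. The pictures show the white line turned by about 3.3–3.4 rad. Image accuracy is too coarse to confirm the 0.09 rad limit by itself, so that rests on the moment reading.

**Lid:** The last look before lowering put the lid within about 2 mm of the tray centre. Contact came at the expected height (lid grip at about 41 mm). After release it showed flat inside the tray, partly hidden by the arm.

**Bystanders and small knob:** The robot never came near the small knob. The pipette and bottle looked undisturbed in the final view. I did not check the beaker, tip box and marker again at the end.

**Disagreements:** My first estimate of the knob axis was 2–3 mm off, which caused about 15 N of side force in the first grasp. I recentred before the second. The two cameras differed by about 10 mm on the tray's y position. I aimed between them, well inside the 35 mm tolerance.

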